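Lock out the charger and pull the battery cassette

ROBOT

A 6-joint arm with a two-finger parallel gripper is mounted at the origin on the work surface. World frame = base frame: x ahead of the robot, y to its left, z up, the work surface at z = 0. Lengths are in m, angles in rad, forces in N, time in s.
With the tool pointing down it reaches from about 0.4 to 0.925 m from the base axis. Payload 12.5 kg.
Tool frame: the origin (TCP) lies between the finger pads; the fingertips stand 11 mm ahead of it and the grasp point (between the pads) lies 8 mm behind it; z points along the fingers, y is the line along which they close (so a half turn about z gives the same grasp; the last joint's range is limited). The gripper opens to 95 mm and grips with 3 to 60 N. Pads are 20 mm wide; open, the fingers measure 119 mm over their backs; the gripper's body (75 mm by 180 mm) begins 59 mm behind the grasp point.
Start: joints at [1.051, 0.491, 1.559, -0, 1.092, -0.106], TCP at [0.251, 0.572, 0.226] pointing down, gripper open.
Joint ranges: [-3.1, 3.1], [-0.84, 2.19], [0.05, 2.79], [-1.13, 4.28], [0.06, 2.93], [-2.69, 2.69]. Speed limits (rad/s): [2.22, 2.22, 2.79, 3.14, 3.14, 3.14].

INTERFACE

Orientations are given as a rotation vector (axis times angle).
In Python, from plant import bot gives the robot as it stands. The module is installed in compiled form; this text tells all that it offers.
- The arm moves only by the tool jog_arm, never from a script. Its argument "rows" is a list of rows, each a list of 3 entries, a list of its own where there are three numbers: the shift along the tool's x, y, z in m, then the turn, a rotation vector about the tool's x, y, z in rad, then the opening, from 0 (shut) to 1 (fully open). In form: [[[x, y, z], [ax, ay, az], hand], ...]. A call has exactly 8 rows; each row shifts and turns the commanded pose from where the row before left it, along the tool's axes as they then stand; what a row does not reach is not made up. A row lasts 1/12 s, in which the tool goes at most 41.7 mm and 7.16 degrees, less where a joint would pass 70% of its speed; a pose out of reach is approached as far as the arm can. A call with a gripper value outside its range is refused whole. The fingers move at their own pace and stop on an object; "squeeze" is the grip in N (left out, the last holds). Time passes only in rows, so rows that do not move let the fingers close, or fill a call up. It gives the time, the measured TCP pose, the force, the opening and the grip force at its end, in the units of the state.
- bot.sense(): the state, without advancing time (a new reading comes with each control period).
- bot.camera(name): name is "scene" or "top"; returns the picture (400x640x3 uint8, red, green, blue); there is no depth.
- bot.camera_info(name): a dict with "intrinsics" (3x3 intrinsics, pixels), "R" (3x3) and "t" (3): a world point X has camera coordinates R X + t. Camera axes: x right, y down, z forward; pixel columns grow to the right and rows downward; lengths in m; the calibration is good to about 2 mm. A picture is of the moment at which its call begins. camera_info takes no time and is no camera call.
- bot.close_job(): hands the job in; it is judged then, once.
Trained networks look in the newest picture that a camera, given by its name, has taken for a name from the list of things; names that differ only in an ending like _2 or _b are one class to them, and where a whole thing is asked for, a point or a joint stands for the part that bears it (a point fixed in the world has none). Each returns a list of dicts, best first, with "conf" (0 to 1); they miss things now and then, are a little off and sometimes report something else, mostly with a low value. They report only what shows in the picture. A call takes as long as a camera call. They do not tell look-alikes from the thing itself.
- bot.regions_of(camera, thing): "pixels" (400x640 bool, what is visible of it) and "rect" ([left, top, right, bottom] in pixels, round what is visible of it).
The state is a dict: "time": time; "qpos": joint angles; "dq": joint speeds; "tau": joint torques, N m; "position": TCP position; "tcp_rot": TCP orientation; "wrist_force": force on the tool from outside, world axes, zero at the start; "wrist_torque": the same for the moment, N m; "gripper_width": opening from 0.0 (shut) to 1.0 (fully open); "finger_force": force on a finger pad.
Only numpy, scipy, OpenCV 4.12 (cv2) and the standard library are available. Lean on these libraries where they do the work, as an engineer would, in place of code of your own. Each camera call takes 0.05 s, during which the arm holds its last target. There are 200 camera calls.

TASK

Lock the bench charger out: take the lock pin from its wooden block, push it fully home through the hole in the cut-off switch's steel flange and let go of it. Then pinch the battery cassette's two side catches together to free it from the dock, lift it straight out and finish while still holding it by the pinched catches, upright and still, with its underside at least 5 cm above the dock's rim. The pin stays home and the other things on the bench are left where they are.

Things in the scene. Friction and masses are not known exactly. Their poses are not given: they have to be found in the camera images.
- pin_head (a point): Centre of the head of the loose metal lock pin (50 g). Head: upright cylinder 18 mm in diameter, 40 mm long; below it a straight shaft 8 mm in diameter, 45 mm long, with a chamfered tip. The head's flat shoulder is 20 mm below this point, the tip 65 mm below. z runs up the pin. At the start it stands upright in the block, shoulder on the block's top.
- pin_shoulder (a point): Centre of the flat underside of the pin's head, 20 mm below the head's centre; it rests on the steel flange when the pin is fully home.
- block: Fixed wooden block 56 x 56 x 55 mm high, with a 10.5 mm hole in the centre of its top in which the pin stands. Origin at the centre of its underside, on the bench.
- switch_hole (a point): Mouth of the lock-pin hole, on top of the cut-off switch's fixed steel flange, 62 mm above the bench, z up. Vertical through hole 11 mm in diameter, 2 mm chamfer; flange 44 x 50 x 18 mm thick, open below to 8 mm above the bench. The grey switch box on its +x side (35 to 85 mm from the hole) is 61 mm high. Switch and block stand on opposite sides of the dock, either way round.
- dock: Fixed charging dock, black base plate 150 (x) x 100 (y) x 6 mm with a grey well of 124 x 80 mm around the cassette, rim 46 mm above the bench. Origin at the centre of its underside, on the bench; the cassette stands on its floor at 6 mm, aligned with its x and y axes.
- cassette_grip (a point): Point midway between the grip plates of the cassette's two catches, half-way up them; 69 mm above the cassette's underside, 75 mm above the bench when seated. Plates: on its +y and -y sides, 26 mm long (x), 42 mm high (21 mm below to 21 mm above this point), outer faces 54 mm apart relaxed, 40 mm fully pinched; lower edges 8 mm above the dock's rim. Pinch along y from above. z up.
- cassette: Black battery cassette 100 (x) x 42 (y) x 44 mm high plus a narrow tower between two spring catches with ribbed off-white grip plates, 0.2 to 0.4 kg, loose in the dock with 2 mm of play; origin at the centre of its underside. Hooks at the catches' feet sit under ledges in the dock and hold it in until both catches are pinched at once.
- catch_left (a joint): Inward travel of the catch on the cassette's +y side, m: 0 relaxed, 0.007 fully pinched at its stop; its hook clears the ledge from about 0.005. Spring 3 N at first, 9 N fully in.
- catch_right (a joint): The same for the catch on the -y side.
- meter: Bystander: yellow hand-held meter 150 x 75 x 36 mm lying loose; origin at the centre of its underside. Leave alone.
- tape: Bystander: roll of paper tape lying flat, 100 mm outer diameter, 24 mm high; origin at the centre of its underside. Leave alone.
Not all that is in view belongs to the job. There is more than one size of the part that bears pin_head; the job needs the largest. Leave any red look-alike of the dock alone.

How it is judged:
On the way, in this order (a step that is already met when the one before it is completed fails the run):
1. the pin is fully home through the flange hole and let go (distance between pin_shoulder and switch_hole below 0.0055 m and horizontal distance between pin_shoulder and switch_hole below 0.004 m and angle between pin_head's own z axis and vertical below 0.15 rad and contact force between the fingers and pin below 0.05 N), for 0.3 s.
2. both catches are pinched and the cassette is lifted out of its seat (value of joint each of catch_left, catch_right above 0.004 m and z of cassette_grip in the frame of dock above 0.11 m), for 0.1 s.
At the end, for the whole second after the job is handed in: Pin in the flange hole, shoulder within 5 mm of the flange, centred to 4 mm, upright, not held. Cassette held in the fingers, both catches pinched over 4 mm, underside over 40 mm above the dock's rim, upright within 0.25 rad, still (under 0.03 m/s), touching nothing but the gripper (all of step 1 and value of joint each of catch_left, catch_right above 0.004 m and z of cassette_grip in the frame of dock above 0.155 m and angle between cassette_grip's own z axis and vertical below 0.25 rad and linear speed of cassette below 0.03 m/s and contact force between the fingers and cassette above 2 N and contact force between cassette and dock below 0.05 N and contact force between cassette and switch below 0.05 N and contact force between cassette and block below 0.05 N and contact force between cassette and pin below 0.05 N and contact force between cassette and meter below 0.05 N and contact force between cassette and tape below 0.05 N); the arm keeps its last pose, push and grip.
It fails at once if a bystander is moved by more than 25 mm (distance of any of meter, tape from where it was at the start of the episode above 0.025 m).
It also fails if it takes over 61 s, if anything falls off the work surface, if the arm or the gripper's body presses on something with over 40 N, if the wrist force passes 120 N, or if a joint passes its speed limit or range.

## Working session

There is one attempt and no reset: what is moved stays moved. The work goes in short steps, Python scripts to look and compute and a tool call to move; the robot and the scene stay as the last step left them, time stands still between calls to the robot, and variables do not carry over. Pictures are saved under pics/ and viewed, at most 10 in all, crops included, and the job is handed in when it is done.

Besides the shell and the picture viewer there is one more tool, called after ">>>" by a JSON object that holds its "api" and its "payload", one argument or row to a line. jog_arm: Moves the arm, as the interface text tells. Its arguments: {"type":"object","properties":{"rows":{"type":"array"},"squeeze":{"type":"number"}},"required":["rows"]}

```bash
mkdir -p pics
python3 - <<'E'
from plant import bot
import cv2,numpy as np
for c in("scene","top"):
    cv2.imwrite(f"pics/{c}0.png",bot.camera(c)[:,:,::-1])
    i=bot.camera_info(c);print(c,np.round(i["intrinsics"],1).tolist(),np.round(i["R"],3).tolist(),np.round(i["t"],3).tolist())
    for n in("pin_head","block","dock","cassette","switch_hole","meter","tape"):
        try:print(n,[(round(d["conf"],2),np.round(d["rect"]).tolist(),int(d["pixels"].sum())) for d in bot.regions_of(c,n)])
        except Exception as e:print(n,e)
s=bot.sense();print(s)
E
```

```text
scene [[519.5, 0.0, 324.5], [0.0, 519.5, 202.7], [0.0, 0.0, 1.0]] [[-0.283, 0.959, 0.015], [0.546, 0.173, -0.819], [-0.788, -0.224, -0.573]] [0.147, -0.239, 1.478]
pin_head [(0.73, [447.0, 226.0, 456.0, 254.0], 104), (0.61, [446.0, 190.0, 457.0, 206.0], 148), (0.45, [404.0, 204.0, 417.0, 225.0], 96)]
block [(0.71, [428.0, 198.0, 467.0, 243.0], 1048)]
dock [(0.68, [348.0, 151.0, 393.0, 200.0], 1959), (0.61, [282.0, 197.0, 339.0, 262.0], 2020)]
cassette [(0.8, [296.0, 190.0, 326.0, 237.0], 1007), (0.32, [318.0, 194.0, 327.0, 223.0], 186)]
switch_hole [(0.91, [150.0, 170.0, 219.0, 229.0], 2291)]
meter [(0.96, [131.0, 256.0, 232.0, 334.0], 4077)]
tape [(0.77, [323.0, 300.0, 386.0, 360.0], 2101)]
top [[403.2, 0.0, 324.1], [0.0, 403.2, 199.2], [0.0, 0.0, 1.0]] [[-0.006, -1.0, 0.002], [-0.977, 0.006, -0.214], [0.214, -0.003, -0.977]] [0.02, 0.574, 0.794]
pin_head [(0.51, [207.0, 244.0, 219.0, 260.0], 117), (0.43, [207.0, 207.0, 220.0, 223.0], 120), (0.16, [325.0, 182.0, 360.0, 233.0], 1024)]
block [(0.68, [200.0, 235.0, 238.0, 268.0], 765)]
dock [(0.75, [308.0, 173.0, 374.0, 247.0], 1914), 
[... 378 characters left out ...]
]
{'time': 0.8, 'qpos': array([ 1.05142812e+00,  4.90879465e-01,  1.55893878e+00, -1.46708693e-05,
        1.09170618e+00, -1.05604454e-01]), 'dq': array([ 6.19611246e-05,  2.15656431e-04,  5.82054255e-05, -3.98424136e-04,
       -3.98537121e-04, -1.93693410e-03]), 'tau': array([-3.28849155e-04, -6.12409115e+01, -2.58429319e+01,  6.93712570e-02,
        4.43981378e-02,  6.95479821e-05]), 'position': array([0.25126883, 0.57226109, 0.22566033]), 'tcp_rot': array([6.45294998e-01, 3.07457137e+00, 9.56920220e-05]), 'wrist_force': array([ 0.22899318,  0.26299916, -0.98692437]), 'wrist_torque': array([-0.00677721, -0.02424917, -0.00306146]), 'finger_force': 0.0, 'gripper_width': 1.0023028013084263}
```

Run:
```python
import cv2,numpy as np
a=cv2.imread("pics/scene0.png")[140:265,140:480];b=cv2.imread("pics/top0.png")[165:275,190:500]
a=cv2.resize(a,(790,290),interpolation=3);b=cv2.resize(b,(790,280),interpolation=3)
cv2.imwrite("pics/c1.png",np.vstack([a,b]))
```

```text
(no output)
```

View pics/scene0.png

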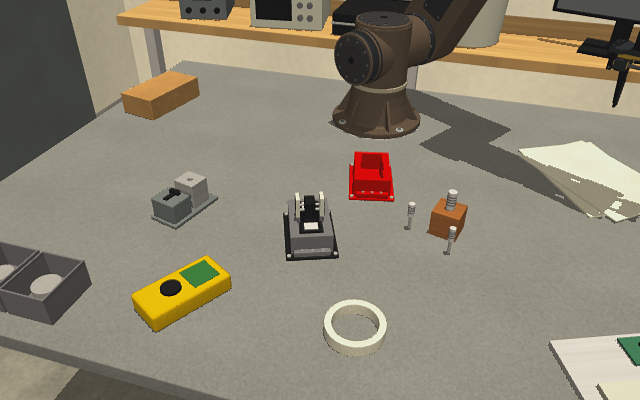

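View pics/top0.png

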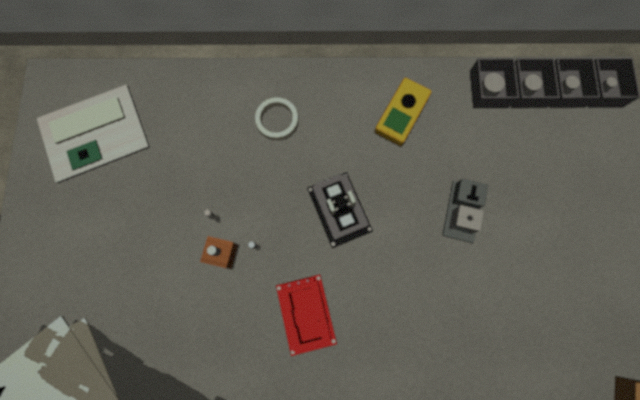

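View pics/c1.png

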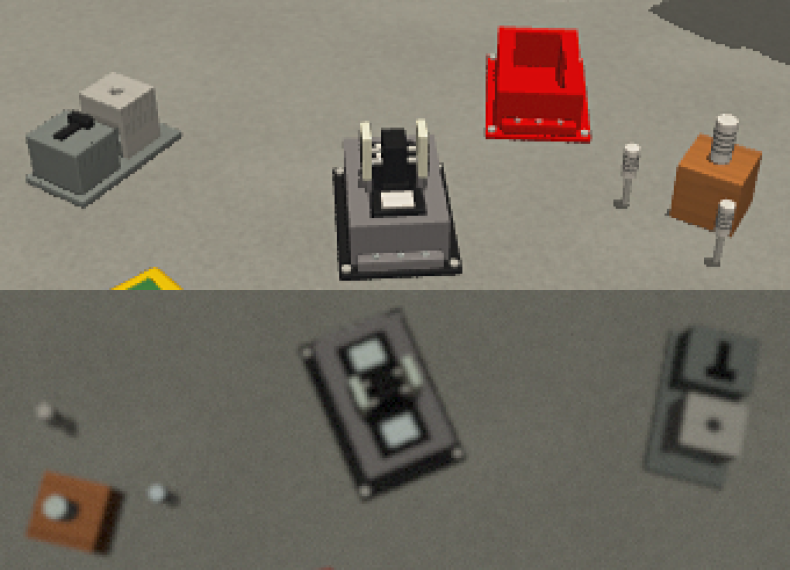

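The scene view shows three pins: one in the block at (452,198), a small one standing at (411,215) and another small one at (452,240). The thick pin in the block is the largest, so I take that one. The dock is grey/black at (311,228); the red one at (371,175) is a decoy. The flange hole is at about (190,179) in scene and (470,218) in top.

```bash
cat > h.py <<'E'
import numpy as np,cv2
from plant import bot
from scipy.optimize import least_squares
I={c:bot.camera_info(c) for c in("scene","top")}
def proj(c,X):
    i=I[c];p=np.atleast_2d(X)@np.array(i["R"]).T+i["t"];p=p@np.array(i["intrinsics"]).T;return p[:,:2]/p[:,2:]
def onz(c,uv,z):
    i=I[c];R=np.array(i["R"]);o=-R.T@i["t"];d=R.T@np.linalg.solve(i["intrinsics"],[*uv,1]);return o+d*(z-o[2])/d[2]
def tri(a,b):
    return least_squares(lambda X:np.r_[proj("scene",X)[0]-a,proj("top",X)[0]-b],[.6,.1,.05]).x
def dark(img,cx,cy,r=5):
    g=cv2.cvtColor(img,cv2.COLOR_RGB2GRAY).astype(float)
    cx,cy=int(round(cx)),int(round(cy));w=g[cy-r:cy+r+1,cx-r:cx+r+1]
    m=np.clip(np.median(w)-10-w,0,None);yy,xx=np.mgrid[cy-r:cy+r+1,cx-r:cx+r+1]
    return (m*xx).sum()/m.sum(),(m*yy).sum()/m.sum()
E
python3 - <<'E'
from h import *
S=cv2.imread("pics/scene0.png")[:,:,::-1].copy();T=cv2.imread("pics/top0.png")[:,:,::-1].copy()
hs,ht=dark(S,190,179,4),dark(T,470,218,4)
print("hole px",hs,ht,"scene z62",onz("scene",hs,.062),"top",onz("top",ht,.062),"tri",tri(hs,ht))
for n,a in(("scene",(452,198)),("top",(213,251))):
    print("head",n,onz(n,a,.075))
print("headtri",tri((452.2,191),(212.4,249.5)),onz("scene",(452.2,191),.095),onz("top",(212.4,249.5),.095))
# flange edge top corner rough, from top crop
k=lambda x,y:(190+x*310/790,165+(y-290)*110/280)
print("dock corners z6",[np.round(onz("top",k(*p),.006),4).tolist() for p in((303,352),(395,310),(463,455),(365,497))])
print("plates z96",[np.round(onz("top",k(*p),.09),4).tolist() for p in((362,393),(413,374))])
print("flange",[np.round(onz("top",k(*p),.062),4).tolist() for p in((690,391),(750,398),(741,462),(679,453))])
ks=lambda x,y:(140+x*340/790,140+y*125/290)
print("scene plates z96",[np.round(onz("scene",ks(*p),.096),4).tolist() for p in((365,123),(422,121))])
print("scene dock corners",[np.round(onz("scene",ks(*p),.006),4).tolist() for p in((340,276),(462,269),(335,168))])
for n in("cassette",):
  d=bot.regions_of("top",n)[0]["pixels"]
E
```

```text
hole px (np.float64(189.41726618705036), np.float64(179.0273381294964)) (np.float64(469.51418842224746), np.float64(217.59818388195234)) scene z62 [ 0.53219086 -0.29226016  0.062     ] top [ 0.53224869 -0.28944139  0.062     ] tri [ 0.53271965 -0.29059367  0.06217317]
head scene [0.45597399 0.24173156 0.075     ]
head top [0.46436571 0.24266409 0.075     ]
headtri [0.46529182 0.23886296 0.09676818] [0.46210006 0.23959122 0.095     ] [0.46553295 0.23857142 0.095     ]
dock corners z6 [[0.6091, 0.0505, 0.006], [0.6477, -0.0324, 0.006], [0.5155, -0.0896, 0.006], [0.4793, -0.0035, 0.006]]
plates z96 [[0.5543, 0.0001, 0.09], [0.5697, -0.0412, 0.09]]
flange [[0.5601, -0.2732, 0.062], [0.5539, -0.3226, 0.062], [0.5005, -0.3103, 0.062], [0.5082, -0.2601, 0.062]]
scene plates z96 [[0.5612, -0.0436, 0.096], [0.5442, 0.0002, 0.096]]
scene dock corners [[0.65, -0.0359, 0.006], [0.6123, 0.0556, 0.006], [0.5123, -0.0904, 0.006]]
```

>>> {"api": "jog_arm", "payload": {
  "rows": [
    [[-0.0206,-0.0137,0.002],[0,0,0],1],
    [[-0.0206,-0.0137,0.002],[0,0,0],1],
    [[-0.0206,-0.0137,0.002],[0,0,0],1],
    [[-0.0206,-0.0137,0.002],[0,0,0],1],
    [[-0.0206,-0.0137,0.002],[0,0,0],1],
    [[-0.0206,-0.0137,0.002],[0,0,0],1],
    [[-0.0206,-0.0137,0.002],[0,0,0],1],
    [[-0.0206,-0.0137,0.002],[0,0,0],1]
  ],
  "squeeze": 25
}}

```text
time: 1.52
position: [0.3586, 0.4046, 0.2097]
tcp_rot: [0.645, 3.074, 0.0]
wrist_force: [-0.6, 1.2, -0.0]
gripper_width: 0.998
finger_force: 0.0
```

>>> {"api": "jog_arm", "payload": {
  "rows": [
    [[-0.0206,-0.0137,0.002],[0,0,0],1],
    [[-0.0206,-0.0137,0.002],[0,0,0],1],
    [[-0.0206,-0.0137,0.002],[0,0,0],1],
    [[-0.0206,-0.0137,0.002],[0,0,0],1],
    [[-0.0206,-0.0137,0.002],[0,0,0],1],
    [[-0.0206,-0.0137,0.002],[0,0,0],1],
    [[-0.0206,-0.0137,0.002],[0,0,0],1],
    [[0,0,0],[0,0,0],1]
  ]
}}

```text
time: 2.18
position: [0.4533, 0.2573, 0.1954]
tcp_rot: [0.649, 3.073, -0.001]
wrist_force: [0.1, 0.9, 0.5]
gripper_width: 1.001
finger_force: 0.0
```

Run:
```python
from h import *
s=bot.sense();print(s["time"],s["position"],s["tcp_rot"])
S=bot.camera("scene");T=bot.camera("top")
a=cv2.resize(S[150:270,380:500],(390,390),interpolation=3);b=cv2.resize(T[190:310,150:270],(390,390),interpolation=3)
cv2.imwrite("pics/c2.png",np.hstack([a,b])[:,:,::-1])
```

```text
2.1833 [0.45329966 0.25725761 0.19540979] [ 6.49155771e-01  3.07341690e+00 -5.48604521e-04]
```

View pics/c2.png

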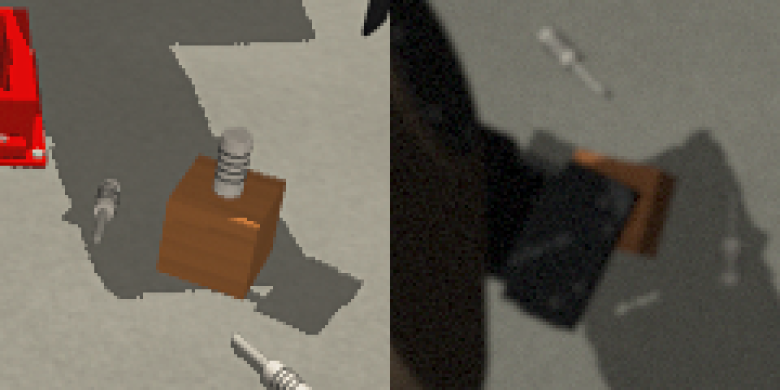

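The block pin is confirmed as the thick, ribbed one, with its head at scene (452,200). The two thin pins have toppled over on the bench and are clear of the gripper. I centre over the block pin and descend.

>>> {"api": "jog_arm", "payload": {
  "rows": [
    [[-0.0081,-0.0065,0],[0,0,0],1],
    [[-0.0081,-0.0065,0],[0,0,0],1],
    [[0,0,0.02],[0,0,0],1],
    [[0,0,0.02],[0,0,0],1],
    [[0,0,0.02],[0,0,0],1],
    [[0,0,0.02],[0,0,0],1],
    [[0,0,0.02],[0,0,0],1],
    [[0,0,0],[0,0,0],1]
  ]
}}

```text
time: 2.95
position: [0.46, 0.2409, 0.0929]
tcp_rot: [-0.644, -3.071, 0.004]
wrist_force: [-0.8, -0.1, -0.2]
gripper_width: 0.994
finger_force: 0.0
```

>>> {"api": "jog_arm", "payload": {
  "rows": [
    [[-0.0035,0,0.01],[0,0,0],1],
    [[0,0,0.008],[0,0,0],1],
    [[0,0,0],[0,0,0],1],
    [[0,0,0],[0,0,0],1],
    [[0,0,0],[0,0,0],1],
    [[0,0,0],[0,0,0],0.3],
    [[0,0,0],[0,0,0],0],
    [[0,0,0],[0,0,0],0]
  ]
}}

```text
time: 3.62
position: [0.4645, 0.2401, 0.078]
tcp_rot: [0.645, 3.074, 0.001]
wrist_force: [0.0, 0.7, -0.1]
gripper_width: 0.847
finger_force: 0.0
```

>>> {"api": "jog_arm", "payload": {
  "rows": [
    [[0,0,0],[0,0,0],0],
    [[0,0,0],[0,0,0],0],
    [[0,0,0],[0,0,0],0],
    [[0,0,0],[0,0,0],0],
    [[0,0,0],[0,0,0],0],
    [[0,0,0],[0,0,0],0],
    [[0,0,0],[0,0,0],0],
    [[0,0,0],[0,0,0],0]
  ]
}}

```text
time: 4.28
position: [0.4644, 0.2401, 0.0776]
tcp_rot: [-0.645, -3.075, -0.0]
wrist_force: [-0.5, -0.1, -1.2]
gripper_width: 0.283
finger_force: 0.0
```

>>> {"api": "jog_arm", "payload": {
  "rows": [
    [[0,0,0.005],[0,0,0],0.28],
    [[0,0,0],[0,0,0],0.28],
    [[0,0,0],[0,0,0],0],
    [[0,0,0],[0,0,0],0],
    [[0,0,0],[0,0,0],0],
    [[0,0,0],[0,0,0],0],
    [[0,0,0],[0,0,0],0],
    [[0,0,0],[0,0,0],0]
  ]
}}

```text
time: 4.95
position: [0.4645, 0.2403, 0.0726]
tcp_rot: [0.645, 3.074, 0.001]
wrist_force: [1.0, 4.1, -3.4]
gripper_width: 0.187
finger_force: 25.0
```

>>> {"api": "jog_arm", "payload": {
  "rows": [
    [[0,0,-0.008],[0,0,0],0],
    [[0,0,-0.015],[0,0,0],0],
    [[0,0,-0.018],[0,0,0],0],
    [[0,0,-0.02],[0,0,0],0],
    [[0,0,-0.02],[0,0,0],0],
    [[0,0,-0.025],[0,0,0],0],
    [[0,0,-0.022],[0,0,0],0],
    [[0,0,0],[0,0,0],0]
  ]
}}

```text
time: 5.62
position: [0.4654, 0.2403, 0.2045]
tcp_rot: [0.644, 3.07, 0.004]
wrist_force: [-0.6, -0.3, -0.2]
gripper_width: 0.183
finger_force: 25.0
```

Run:
```python
from h import *
s=bot.sense();p=s["position"];print(p,s["gripper_width"])
S=bot.camera("scene")
print("pin px expected: shoulder",proj("scene",p-[0,0,.0176]),"tip",proj("scene",p-[0,0,.0626]))
c=proj("scene",p-[0,0,.03])[0].astype(int)
cv2.imwrite("pics/c3.png",cv2.resize(S[c[1]-50:c[1]+50,c[0]-50:c[0]+50],(400,400),interpolation=3)[:,:,::-1]);print(c)
```

```text
[0.46542395 0.24027229 0.20451924] 0.18338752969294814
pin px expected: shoulder [[460.22379878 150.21258362]] tip [[456.29042499 171.21779589]]
[459 156]
```

View pics/c3.png

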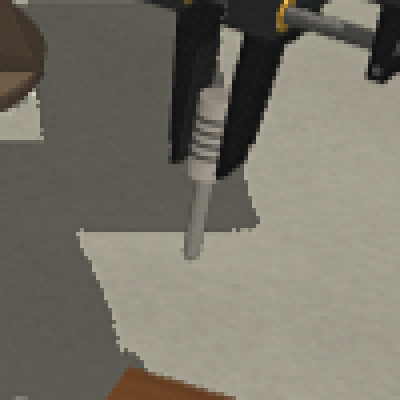

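The pin hangs straight in the fingers: shoulder at scene (459,150), tip at (457,170), both within a pixel of the prediction. I carry it to the hole.

>>> {"api": "jog_arm", "payload": {
  "rows": [
    [[-0.0172,-0.0287,0],[0,0,0],0],
    [[-0.0172,-0.0287,0],[0,0,0],0],
    [[-0.0172,-0.0287,0],[0,0,0],0],
    [[-0.0172,-0.0287,0],[0,0,0],0],
    [[-0.0172,-0.0287,0],[0,0,0],0],
    [[-0.0172,-0.0287,0],[0,0,0],0],
    [[-0.0172,-0.0287,0],[0,0,0],0],
    [[-0.0172,-0.0287,0],[0,0,0],0]
  ]
}}

```text
time: 6.33
position: [0.4973, -0.0272, 0.1995]
tcp_rot: [-0.645, -3.072, 0.0]
wrist_force: [1.0, 0.7, -0.5]
gripper_width: 0.182
finger_force: 25.0
```

>>> {"api": "jog_arm", "payload": {
  "rows": [
    [[-0.0172,-0.0287,0],[0,0,0],0],
    [[-0.0172,-0.0287,0],[0,0,0],0],
    [[-0.0172,-0.0287,0],[0,0,0],0],
    [[-0.0172,-0.0287,0],[0,0,0],0],
    [[-0.0172,-0.0287,0],[0,0,0],0],
    [[-0.0172,-0.0287,0],[0,0,0],0],
    [[-0.0172,-0.0287,0],[0,0,0],0],
    [[-0.0172,-0.0287,0],[0,0,0],0]
  ]
}}

```text
time: 7.0
position: [0.531, -0.2926, 0.1991]
tcp_rot: [-0.645, -3.072, -0.001]
wrist_force: [0.6, 0.2, -0.2]
gripper_width: 0.184
finger_force: 25.0
```

>>> {"api": "jog_arm", "payload": {
  "rows": [
    [[0,0,0.01],[0,0,0],0],
    [[0,0,0.01],[0,0,0],0],
    [[0,0,0.01],[0,0,0],0],
    [[0,0,0.01],[0,0,0],0],
    [[0,0,0.01],[0,0,0],0],
    [[0,0,0],[0,0,0],0],
    [[0,0,0],[0,0,0],0],
    [[0,0,0],[0,0,0],0]
  ]
}}

```text
time: 7.67
position: [0.532, -0.2907, 0.1509]
tcp_rot: [0.644, 3.074, -0.0]
wrist_force: [-0.8, -0.6, -0.2]
gripper_width: 0.187
finger_force: 25.0
```

Run:
```python
from h import *
s=bot.sense();p=s["position"];print(s["time"],p,s["tcp_rot"],s["gripper_width"])
S=bot.camera("scene");T=bot.camera("top")
print("pin px expected: shoulder",proj("scene",p-[0,0,.0176]),"tip",proj("scene",p-[0,0,.0626]))
print("top exp tip",proj("top",p-[0,0,.0626]))
a=cv2.resize(S[130:230,140:240],(390,390),interpolation=3);b=cv2.resize(T[160:260,420:520],(390,390),interpolation=3)
cv2.imwrite("pics/c4.png",np.hstack([a,b])[:,:,::-1])
```

```text
7.6667 [ 0.53199585 -0.2907373   0.15094125] [ 6.44418744e-01  3.07435130e+00 -9.99703548e-05] 0.18693165787271007
pin px expected: shoulder [[185.38985929 149.18993352]] tip [[188.41379751 168.32067864]]
top exp tip [[474.73061298 215.52287498]]
```

View pics/c4.png

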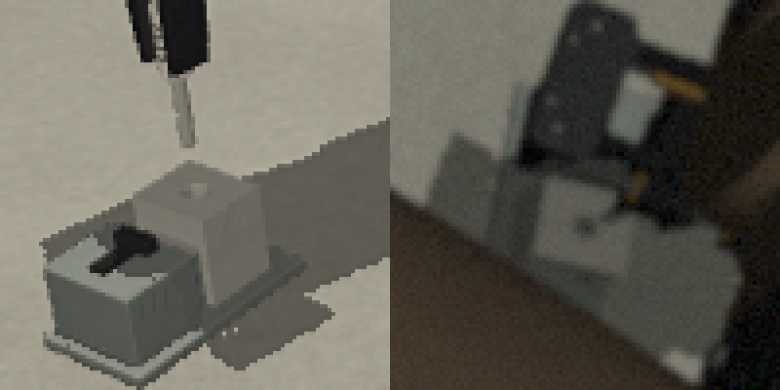

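Scene shows the pin tip at (188,167.5) above the hole at (189,179), which matches the prediction. I lower it to just above the flange and compare tip and hole in both views.

>>> {"api": "jog_arm", "payload": {
  "rows": [
    [[0,0,0.008],[0,0,0],0],
    [[0,0,0.008],[0,0,0],0],
    [[0,0,0.006],[0,0,0],0],
    [[0,0,0],[0,0,0],0],
    [[0,0,0],[0,0,0],0],
    [[0,0,0],[0,0,0],0],
    [[0,0,0],[0,0,0],0],
    [[0,0,0],[0,0,0],0]
  ]
}}

```text
time: 8.43
position: [0.5318, -0.2911, 0.1289]
tcp_rot: [0.645, 3.074, -0.0]
wrist_force: [-0.7, 0.8, -1.4]
gripper_width: 0.184
finger_force: 25.0
```

Run:
```python
from h import *
s=bot.sense();p=s["position"];print(s["time"],p)
S=bot.camera("scene");T=bot.camera("top")
print("tip",proj("scene",p-[0,0,.0626]),"top exp tip",proj("top",p-[0,0,.0626]))
print("px per mm x,y (scene,top)",[ (proj(c,p+[.01,0,-.06])-proj(c,p+[0,0,-.06]),proj(c,p+[0,.01,-.06])-proj(c,p+[0,0,-.06])) for c in("scene","top")])
a=cv2.resize(S[160:190,175:205],(390,390),interpolation=0);b=cv2.resize(T[202:232,455:485],(390,390),interpolation=0)
cv2.imwrite("pics/c5.png",cv2.convertScaleAbs(np.hstack([a,b])[:,:,::-1],alpha=1.4))
```

```text
8.4333 [ 0.53184157 -0.29113239  0.1288629 ]
tip [[189.71061494 177.30643659]] top exp tip [[471.0584287  217.43935572]]
px per mm x,y (scene,top) [(array([[-2.3521015,  2.4417403]]), array([[4.32345683, 0.77799255]])), (array([[-0.40457214, -4.71459412]]), array([[-4.7871513 ,  0.02805496]]))]
```

View pics/c5.png

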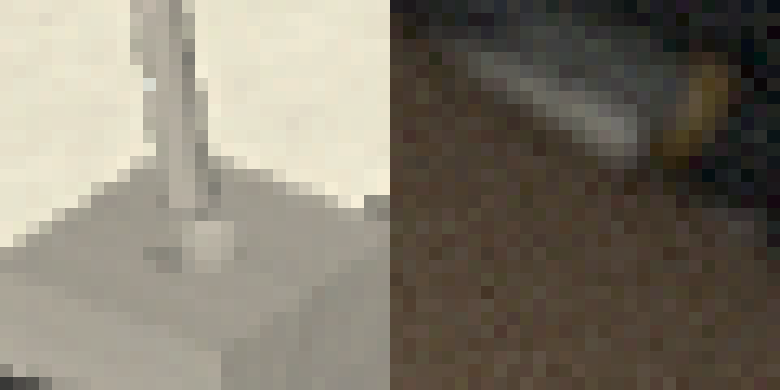

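Run:
```python
from h import *
S=bot.camera("scene");cv2.imwrite("pics/near.png",S[:,:,::-1])
g=cv2.cvtColor(S,cv2.COLOR_RGB2GRAY);O=cv2.cvtColor(cv2.imread("pics/scene0.png"),cv2.COLOR_BGR2GRAY)
print(g[168:184,182:200]);print(O[174:184,182:200])
```

```text
[[158 159 161 164 133 122 123 109 120 167 163 161 162 160 160 158 158 160]
 [159 161 163 166 124 122 125 111 123 164 162 162 163 161 159 156 159 162]
 [159 162 163 165 137 119 125 115 112 163 161 162 159 162 161 159 160 162]
 [160 161 163 165 162 117 124 118  98 155 166 166 164 163 162 160 162 162]
 [162 164 168 141 130 159 124 121  99 110 131 155 167 164 162 162 163 163]
 [163 166 141 111 109 143 125 123 105  98 111 117 119 128 153 165 165 164]
 [137 117 113 109 110 111 125 124 109  90 110 110 110 111 115 132 143 156]
 [109 106 109 109 110 100 124 127 112 102 111 110 111 111 110 112 114 115]
 [108 109 108 109 110 107 111 113 100 109 110 111 110 111 111 111 110 111]
 [109 110 111 110 108 110 115 121 134 132 124 113 111 110 110 111 111 111]
 [109 110 111 111 109 111 111 123 128 127 124 112 109 111 110 110 111 111]
 [111 110 112 110  98  96  99 115 125 125 119 104 109 109 111 110 111 111]
 [111 111 112 111 109  99  99 112 119 118 112 110 110 108 109 109 110 109]
 [110 109 111 111 111 111 110 111 111 111 111 112 113 112 110 108 109 110]
 [109 110 110 109 111 111 112 112 112 111 110 111 
[... 151 characters left out ...]
183 182 179 172 165 156]
 [176 179 179 179 179 180 180 181 181 179 179 180 181 182 182 181 182 180]
 [179 179 176 176 178 179 179 180 180 181 181 181 179 179 180 181 181 183]
 [179 180 179 178 178 175 161 183 185 181 178 177 182 182 180 180 180 181]
 [178 178 179 180 176 163 132 153 139 135 156 163 180 180 179 181 181 180]
 [181 181 180 181 159 131  93 105 111 111 108 166 178 178 178 180 180 181]
 [181 181 182 182 178 162 104 116 143 143 177 180 178 176 177 178 180 181]
 [179 179 180 182 184 184 177 177 178 178 183 183 183 181 178 177 180 183]
 [181 181 181 180 180 182 184 185 182 182 182 180 182 183 185 187 146 108]
 [169 166 183 181 181 180 180 183 183 184 183 182 183 184 188 149  97  93]]
```

>>> {"api": "jog_arm", "payload": {
  "rows": [
    [[0,0,0.001],[0,0,0],0],
    [[0,0,0.001],[0,0,0],0],
    [[0,0,0.001],[0,0,0],0],
    [[0,0,0.001],[0,0,0],0],
    [[0,0,0.001],[0,0,0],0],
    [[0,0,0.001],[0,0,0],0],
    [[0,0,0],[0,0,0],0],
    [[0,0,0],[0,0,0],0]
  ]
}}

```text
time: 9.25
position: [0.5317, -0.2911, 0.1225]
tcp_rot: [-0.645, -3.075, -0.0]
wrist_force: [0.4, -0.1, -0.5]
gripper_width: 0.187
finger_force: 25.0
```

>>> {"api": "jog_arm", "payload": {
  "rows": [
    [[0,0,0.001],[0,0,0],0],
    [[0,0,0.001],[0,0,0],0],
    [[0,0,0.001],[0,0,0],0],
    [[0,0,0.001],[0,0,0],0],
    [[0,0,0],[0,0,0],0],
    [[0,0,0],[0,0,0],0],
    [[0,0,0],[0,0,0],0],
    [[0,0,0],[0,0,0],0]
  ]
}}

```text
time: 9.92
position: [0.5317, -0.291, 0.1186]
tcp_rot: [0.645, 3.075, 0.0]
wrist_force: [-0.0, -0.2, -1.1]
gripper_width: 0.181
finger_force: 25.0
```

>>> {"api": "jog_arm", "payload": {
  "rows": [
    [[0,0,0.001],[0,0,0],0],
    [[0,0,0.001],[0,0,0],0],
    [[0,0,0.001],[0,0,0],0],
    [[0,0,0.001],[0,0,0],0],
    [[0,0,0.001],[0,0,0],0],
    [[0,0,0.001],[0,0,0],0],
    [[0,0,0],[0,0,0],0],
    [[0,0,0],[0,0,0],0]
  ]
}}

```text
time: 10.58
position: [0.5317, -0.291, 0.1125]
tcp_rot: [-0.645, -3.074, -0.0]
wrist_force: [0.6, 0.2, -0.2]
gripper_width: 0.185
finger_force: 25.0
```

>>> {"api": "jog_arm", "payload": {
  "rows": [
    [[0,0,0.004],[0,0,0],0],
    [[0,0,0.004],[0,0,0],0],
    [[0,0,0.004],[0,0,0],0],
    [[0,0,0.004],[0,0,0],0],
    [[0,0,0.004],[0,0,0],0],
    [[0,0,0.004],[0,0,0],0],
    [[0,0,0.002],[0,0,0],0],
    [[0,0,0],[0,0,0],0]
  ]
}}

```text
time: 11.25
position: [0.5317, -0.2909, 0.086]
tcp_rot: [-0.645, -3.074, -0.001]
wrist_force: [2.6, 0.8, -1.8]
gripper_width: 0.184
finger_force: 25.0
```

>>> {"api": "jog_arm", "payload": {
  "rows": [
    [[0,0,0.001],[0,0,0],0],
    [[0,0,0.001],[0,0,0],0],
    [[0,0,0.001],[0,0,0],0],
    [[0,0,0.001],[0,0,0],0],
    [[0,0,0.001],[0,0,0],0],
    [[0,0,0],[0,0,0],0],
    [[0,0,0],[0,0,0],0],
    [[0,0,0],[0,0,0],0]
  ]
}}

```text
time: 11.92
position: [0.5318, -0.291, 0.0815]
tcp_rot: [0.645, 3.075, 0.0]
wrist_force: [1.1, 1.6, -0.9]
gripper_width: 0.184
finger_force: 25.0
```

>>> {"api": "jog_arm", "payload": {
  "rows": [
    [[0,0,0.001],[0,0,0],0],
    [[0,0,0.001],[0,0,0],0],
    [[0,0,0.001],[0,0,0],0],
    [[0,0,0],[0,0,0],0],
    [[0,0,0],[0,0,0],0],
    [[0,0,0],[0,0,0],0],
    [[0,0,0],[0,0,0],0],
    [[0,0,0],[0,0,0],0]
  ]
}}

```text
time: 12.58
position: [0.5319, -0.2911, 0.0794]
tcp_rot: [0.645, 3.074, -0.0]
wrist_force: [-1.2, 3.3, 9.4]
gripper_width: 0.188
finger_force: 25.0
```

>>> {"api": "jog_arm", "payload": {
  "rows": [
    [[0,0,0],[0,0,0],0.6],
    [[0,0,0],[0,0,0],0.6],
    [[0,0,0],[0,0,0],0.6],
    [[0,0,0],[0,0,0],0.6],
    [[0,0,0],[0,0,0],0.6],
    [[0,0,0],[0,0,0],0.6],
    [[0,0,0],[0,0,0],0.6],
    [[0,0,0],[0,0,0],0.6]
  ]
}}

```text
time: 13.25
position: [0.5317, -0.2911, 0.0785]
tcp_rot: [-0.645, -3.075, -0.0]
wrist_force: [-0.6, 0.2, -0.0]
gripper_width: 0.596
finger_force: 0.0
```

>>> {"api": "jog_arm", "payload": {
  "rows": [
    [[0,0,-0.01],[0,0,0],1],
    [[0,0,-0.015],[0,0,0],1],
    [[0,0,-0.02],[0,0,0],1],
    [[0,0,-0.02],[0,0,0],1],
    [[0,0,-0.02],[0,0,0],1],
    [[0,0,-0.02],[0,0,0],1],
    [[0,0,-0.02],[0,0,0],1],
    [[0,0,0],[0,0,0],1]
  ]
}}

```text
time: 13.92
position: [0.5328, -0.2917, 0.2082]
tcp_rot: [0.644, 3.069, -0.004]
wrist_force: [0.7, -0.6, 0.4]
gripper_width: 0.995
finger_force: 0.0
```

Run:
```python
from h import *
s=bot.sense();p=s["position"];print(s["time"],p,s["tcp_rot"])
S=bot.camera("scene")
h=np.array([.5322,-.291,.062])
print("head top exp",proj("scene",h+[0,0,.04]),"shoulder",proj("scene",h))
a=cv2.resize(S[140:230,140:230],(390,390),interpolation=3);b=cv2.resize(S[170:270,270:370],(390,390),interpolation=3)
cv2.imwrite("pics/c6.png",np.hstack([a,b])[:,:,::-1])
cv2.imwrite("pics/scene6.png",S[:,:,::-1])
```

```text
13.9167 [ 0.5328198  -0.29170823  0.2082163 ] [ 0.64397465  3.06900675 -0.00370518]
head top exp [[187.34729259 162.6401344 ]] shoulder [[189.956997   179.12779606]]
```

View pics/c6.png

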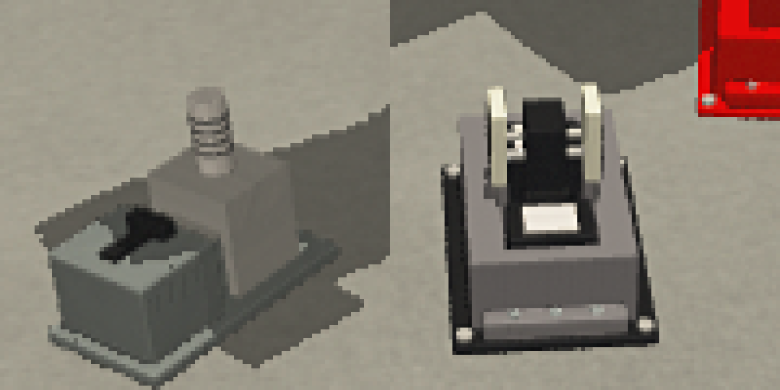

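The pin is home: its shoulder sits on the flange and the head rises from scene (190,178) to (187,162), upright. Now to the cassette, whose plates are at scene (297,193) and (322,193).

>>> {"api": "jog_arm", "payload": {
  "rows": [
    [[0.0102,0.0327,0],[0,0,0],1],
    [[0.0102,0.0327,0],[0,0,0],1],
    [[0.0102,0.0327,0],[0,0,0],1],
    [[0.0102,0.0327,0],[0,0,0],1],
    [[0.0102,0.0327,0],[0,0,0],1],
    [[0.0102,0.0327,0],[0,0,0],1],
    [[0.0102,0.0327,0],[0,0,0],1],
    [[0.0102,0.0327,0],[0,0,0],1]
  ]
}}

```text
time: 14.63
position: [0.5617, -0.017, 0.203]
tcp_rot: [-0.645, -3.073, -0.0]
wrist_force: [0.4, -0.7, 0.7]
gripper_width: 0.999
finger_force: 0.0
```

>>> {"api": "jog_arm", "payload": {
  "rows": [
    [[0,0,0],[0,0,-0.117],1],
    [[0,0,0],[0,0,-0.117],1],
    [[0,0,0],[0,0,-0.117],1],
    [[0,0,0],[0,0,-0.117],1],
    [[0,0,0],[0,0,-0.117],1],
    [[0,0,0],[0,0,-0.117],1],
    [[0,0,0],[0,0,-0.117],1],
    [[0,0,0],[0,0,0],1]
  ]
}}

```text
time: 15.3
position: [0.5618, -0.0186, 0.203]
tcp_rot: [0.64, -3.075, -0.001]
wrist_force: [-0.8, 0.7, 0.6]
gripper_width: 0.999
finger_force: 0.0
```

Run:
```python
from h import *
from scipy.spatial.transform import Rotation as R
s=bot.sense();p=s["position"];m=R.from_rotvec(s["tcp_rot"]).as_matrix();print(s["time"],p,s["qpos"].round(2));print(m.round(3))
print("yaw y",np.degrees(np.arctan2(m[1,1],m[0,1])), "to go tool", m.T@(np.array([.563,-.019,.067])-p))
# predicted px of plate tops/dock corners for centre, yaw 23deg
c,sn=np.cos(np.radians(23)),np.sin(np.radians(23));Z=np.array([[c,-sn],[sn,c]])
f=lambda x,y,z:np.r_[Z@[x,y]+[.563,-.019],z]
S=cv2.imread("pics/scene6.png");T=cv2.imread("pics/top0.png")
o=[]
for n,im in(("scene",S),("top",T)):
    x0,y0=(270,170) if n=="scene" else (290,160);k=3.9
    w=cv2.resize(im[y0:y0+100,x0:x0+100],(390,390),interpolation=3)
    polys=[[f(a,b,.006) for a,b in((-.075,-.05),(.075,-.05),(.075,.05),(-.075,.05))],[f(a,b,.046) for a,b in((-.062,-.04),(.062,-.04),(.062,.04),(-.062,.04))]]
    polys+=[[f(a,y,z) for a,z in((-.013,.054),(.013,.054),(.013,.096),(-.013,.096))] for y in(-.027,.027)]
    for q,col in zip(polys,[(0,255,0),(255,255,0),(0,0,255),(0,0,255)]):
        u=(proj(n,np.array(q))+.5-[x0,y0])*k;cv2.polylines(w,[u.round().astype(np.int32)],True,col,1)
    o.append(w)
cv2.imwrite("pics/c7.png",np.hstack(o))
```

```text
15.3 [ 0.56182029 -0.01864422  0.20296739] [-0.15  0.43  1.74  0.    0.97 -2.13]
[[-0.917 -0.399 -0.001]
 [-0.399  0.917  0.   ]
 [ 0.001  0.001 -1.   ]]
yaw y 113.52807080253265 to go tool [-0.0010748  -0.00089297  0.13596579]
```

View pics/c7.png

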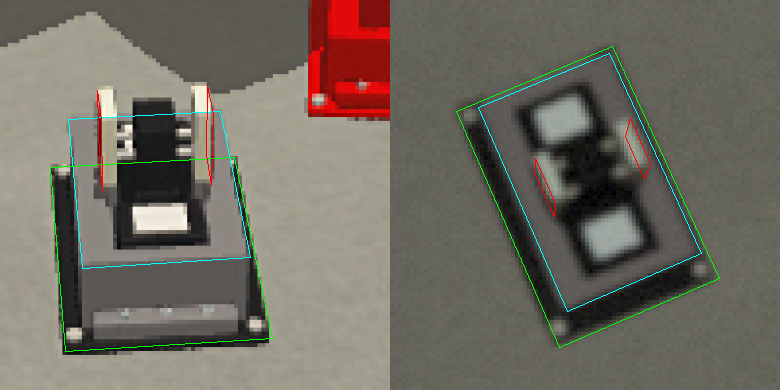

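The predicted outlines fit the dock and both plates within a pixel in both views, so I descend and pinch.

>>> {"api": "jog_arm", "payload": {
  "rows": [
    [[-0.001,-0.001,0.02],[0,0,0],1],
    [[0,0,0.02],[0,0,0],1],
    [[0,0,0.02],[0,0,0],1],
    [[0,0,0.02],[0,0,0],1],
    [[0,0,0.02],[0,0,0],1],
    [[0,0,0.015],[0,0,0],1],
    [[0,0,0.01],[0,0,0],1],
    [[0,0,0],[0,0,0],1]
  ]
}}

```text
time: 15.97
position: [0.5625, -0.0191, 0.0766]
tcp_rot: [0.627, -3.075, -0.002]
wrist_force: [0.3, -0.8, 0.1]
gripper_width: 0.997
finger_force: 0.0
```

>>> {"api": "jog_arm", "payload": {
  "rows": [
    [[0,0,0.008],[0,0,0],1],
    [[0,0,0],[0,0,0],1],
    [[0,0,0],[0,0,0],0.65],
    [[0,0,0],[0,0,0],0.65],
    [[0,0,0],[0,0,0],0.6],
    [[0,0,0],[0,0,0],0.6],
    [[0,0,0],[0,0,0],0.6],
    [[0,0,0],[0,0,0],0.6]
  ],
  "squeeze": 30
}}

```text
time: 16.63
position: [0.5636, -0.0192, 0.0708]
tcp_rot: [-0.632, 3.077, -0.0]
wrist_force: [-0.2, -0.8, 0.1]
gripper_width: 0.645
finger_force: 0.0
```

>>> {"api": "jog_arm", "payload": {
  "rows": [
    [[0,0,0.003],[0,0,0],0.3],
    [[0,0,0],[0,0,0],0.3],
    [[0,0,0],[0,0,0],0.3],
    [[0,0,0],[0,0,0],0.3],
    [[0,0,0],[0,0,0],0.3],
    [[0,0,0],[0,0,0],0.3],
    [[0,0,0],[0,0,0],0.3],
    [[0,0,0],[0,0,0],0.3]
  ]
}}

```text
time: 17.3
position: [0.5634, -0.0192, 0.0676]
tcp_rot: [0.632, -3.077, -0.0]
wrist_force: [-1.0, 0.3, 0.0]
gripper_width: 0.402
finger_force: 29.9
```

>>> {"api": "jog_arm", "payload": {
  "rows": [
    [[0,0,-0.002],[0,0,0],0.3],
    [[0,0,-0.003],[0,0,0],0.3],
    [[0,0,-0.004],[0,0,0],0.3],
    [[0,0,-0.005],[0,0,0],0.3],
    [[0,0,-0.005],[0,0,0],0.3],
    [[0,0,-0.005],[0,0,0],0.3],
    [[0,0,0],[0,0,0],0.3],
    [[0,0,0],[0,0,0],0.3]
  ]
}}

```text
time: 17.97
position: [0.5637, -0.0193, 0.0921]
tcp_rot: [-0.632, 3.076, -0.0]
wrist_force: [-0.3, 0.2, -3.0]
gripper_width: 0.4
finger_force: 29.9
```

>>> {"api": "jog_arm", "payload": {
  "rows": [
    [[0,0,-0.01],[0,0,0],0.3],
    [[0,0,-0.014],[0,0,0],0.3],
    [[0,0,-0.014],[0,0,0],0.3],
    [[0,0,-0.014],[0,0,0],0.3],
    [[0,0,-0.014],[0,0,0],0.3],
    [[0,0,-0.014],[0,0,0],0.3],
    [[0,0,-0.01],[0,0,0],0.3],
    [[0,0,-0.004],[0,0,0],0.3]
  ]
}}

```text
time: 18.63
position: [0.5639, -0.0193, 0.1874]
tcp_rot: [-0.632, 3.075, -0.001]
wrist_force: [0.3, 1.1, -3.2]
gripper_width: 0.401
finger_force: 29.9
```

>>> {"api": "jog_arm", "payload": {
  "rows": [
    [[0,0,0],[0,0,0],0.3],
    [[0,0,0],[0,0,0],0.3],
    [[0,0,0],[0,0,0],0.3],
    [[0,0,0],[0,0,0],0.3],
    [[0,0,0],[0,0,0],0.3],
    [[0,0,0],[0,0,0],0.3],
    [[0,0,0],[0,0,0],0.3],
    [[0,0,0],[0,0,0],0.3]
  ]
}}

```text
time: 19.3
position: [0.5635, -0.0192, 0.1855]
tcp_rot: [0.632, -3.077, -0.0]
wrist_force: [-0.4, 0.5, -3.3]
gripper_width: 0.397
finger_force: 29.9
```

Run:
```python
from h import *
s=bot.sense();print(s["time"],s["position"],s["wrist_force"],s["gripper_width"])
S=bot.camera("scene");cv2.imwrite("pics/c8.png",cv2.resize(S[90:270,130:400],(795,530),interpolation=3)[:,:,::-1])
```

```text
19.3 [ 0.56348354 -0.01921805  0.18547823] [-0.35063199  0.49605721 -3.34069757] 0.39662899793394335
```

View pics/c8.png

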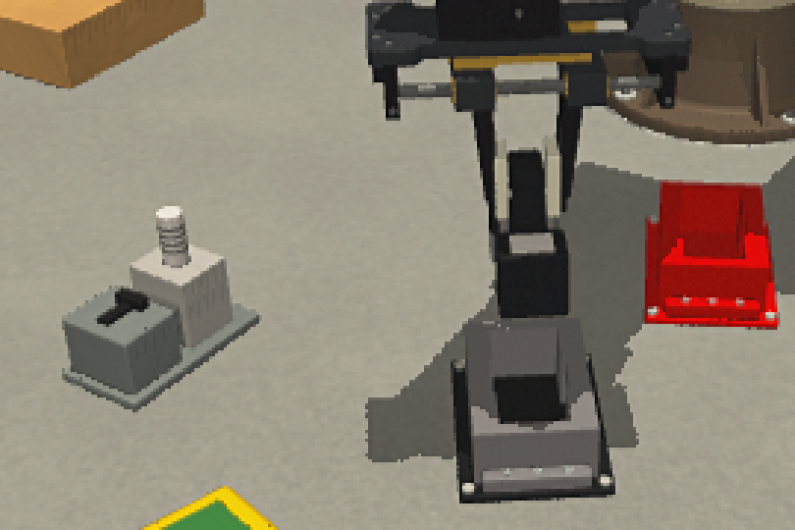

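The cassette hangs upright in the pinched catches, clear above the empty dock (its bottom is at about scene (312,197)). The pin is still home at about (189,172).

```bash
python3 -c "
from plant import bot
print(bot.close_job())"
```

```text
the job is handed in; nothing more can be done
None
```

I handed the job in at about 19 s: the pin is fully home in the flange and let go. The cassette is out of the dock, held upright and still by its pinched catches, with its underside about 7 to 8 cm above the rim. The hand-in returned no verdict.

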